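# Load and lock the stamp frame

### The job

Get the blue stamp frame ready for printing: pull its black knob up to unlock the clamp, turn it an eighth of a turn anticlockwise so that the four arms stand clear of the recesses, and push it back down. Press every wooden stamp from the grey tray, design upward, fully down into a recess of its own, then pull the knob up again, turn it back so that the arms lie over the recesses, and push it fully home so that the clamp is locked over the stamps. Leave the loop tool, the black tin and the clay lump where they are.

Things in the scene. Friction and masses are not known exactly. Their poses are not given: they have to be found in the camera images.
- frame: Stamp frame: blue cross-shaped metal block, 190 mm tip to tip, 24 mm tall, fixed. Origin: centre of its underside, at bench height (z = 0); x and y run along the limbs (76 mm wide), z up. Each limb has a recess 60 x 26 mm, 20 mm deep, mouth chamfered 2 mm, centred 72 mm out, long side across the limb
- crown (a point): centre of the block's top, 24 mm above the bench, on the clamp's turning axis. Round it stand 8 steel posts, 26 to 32 mm out, tops 12 mm above the block. The clamp is a cross of four aluminium arms (10 mm wide, 8 mm thick, 82 mm long from the centre) under a black wing knob. Pushed home, the arms drop between the posts with little play (0.09 rad), undersides 2.5 mm above the block
- recess_0 (a point): centre of the mouth of the recess on the frame's +x limb, level with the top of the block (24 mm above the bench). The recess's long side runs along the frame's y axis. Its floor is 20 mm below
- recess_1 (a point): centre of the mouth of the recess on the frame's +y limb, level with the top of the block (24 mm above the bench). The recess's long side runs along the frame's x axis. Its floor is 20 mm below
- recess_2 (a point): centre of the mouth of the recess on the frame's -x limb, level with the top of the block (24 mm above the bench). The recess's long side runs along the frame's y axis. Its floor is 20 mm below
- recess_3 (a point): centre of the mouth of the recess on the frame's -y limb, level with the top of the block (24 mm above the bench). The recess's long side runs along the frame's x axis. Its floor is 20 mm below
- clamp_lift (a joint): height of the clamp and knob in m: 0 = pushed home, 0.022 = fully pulled up; above about 0.011 the arms pass over the posts. Straight up and down, about 4 N friction plus 1.7 N weight; stays at whatever height it is left
- clamp_turn (a joint): turn of the clamp and knob in rad, anticlockwise from above positive: 0 = closed, the four arms over the four recesses; 0.785 (an eighth of a turn) = open, the arms over the corners between the limbs. Stops at -0.03 and 0.815. Light friction (0.04 N m) once lifted clear of the posts
- knob_grip (a point): point on the turning axis inside the knob's black wing, 54 mm above the bench when home; it lifts and turns with the knob. The wing is 46 mm long along this point's x, 13 mm thick along its y, and reaches from 15 mm below to 11 mm above the point; grip it across its thickness. With the clamp closed this x axis is the frame's x axis
- tray: shallow grey tray, 200 x 220 mm, fixed on the bench, in which the stamps start. Origin: centre of its underside at bench height; inner floor 3 mm above it, rim 10 mm above the bench, walls 3 mm thick
- stamp_a: beech stamp block with a carved design on top, 55 mm along its x, 22 mm along its y, 21 mm tall, about 30 g; origin at the centre of its underside, z up through the design. Three or four of the stamps stamp_a to stamp_d are there; the rest are absent. Any stamp may go in any recess, either way round
- stamp_b: beech stamp block with a carved design on top, 55 mm along its x, 22 mm along its y, 21 mm tall, about 30 g; origin at the centre of its underside, z up through the design. Three or four of the stamps stamp_a to stamp_d are there; the rest are absent. Any stamp may go in any recess, either way round
- stamp_c: beech stamp block with a carved design on top, 55 mm along its x, 22 mm along its y, 21 mm tall, about 30 g; origin at the centre of its underside, z up through the design. Three or four of the stamps stamp_a to stamp_d are there; the rest are absent. Any stamp may go in any recess, either way round
- stamp_d: beech stamp block with a carved design on top, 55 mm along its x, 22 mm along its y, 21 mm tall, about 30 g; origin at the centre of its underside, z up through the design. Three or four of the stamps stamp_a to stamp_d are there; the rest are absent. Any stamp may go in any recess, either way round
- trim_tool: double-ended loop tool with a wooden handle, 200 x 29 x 13 mm, lying on the bench beyond the right-hand place; a bystander; origin at the centre of its underside
- ink_tin: little round black tin, 36 mm across, 21 mm tall, on the bench; a bystander; origin at the centre of its underside
- clay_lump: reddish-brown lump of clay, about 73 x 68 x 45 mm, on the bench; a bystander; origin at the centre of its underside

How it is judged:
By the outcome, as a careful person would: the job done as asked, in the order asked, and still so for the second after the job is handed in, with the robot touching nothing.
Of stamp_a, stamp_b, stamp_c, stamp_d only 3 to 4 are there at a start; the rules pass over those that are not, and their reading is None.
At some moment in a run one of stamp_a, stamp_b, stamp_c, stamp_d may be knocked a few centimetres aside while the robot is not near it.
Once in a run the grip may slacken for a moment while it holds something.
It also fails if it takes over 210 s, if anything falls off the work surface, if the arm or the gripper's body presses on something with over 40 N, if the wrist force passes 120 N, or if a joint passes its speed limit or range.

### The arm

A 6-joint arm with a two-finger parallel gripper is mounted at the origin on a cart in front of the work surface, level with it; the furniture and walls round the work are solid. World frame = base frame: x ahead of the robot, y to its left, z up, the work surface at z = 0. Lengths are in m, angles in degrees, forces in N, time in s.
With the tool pointing down it reaches from about 0.275 to 0.75 m from the base axis. Payload 10.2 kg.
Tool frame: the origin (TCP) lies midway between the tips of the shut fingers; the grasp point (between the pads) lies 19 mm behind it; z points along the fingers, y is the direction in which the jaws open and shut (so a half turn about z gives the same grasp; the last joint's range is limited). The gripper opens to 85 mm and grips with 20 to 120 N. Pads are 22 mm wide; open, the fingers measure 114 mm over their backs; the gripper's body (76 mm by 85 mm) begins 54 mm behind the grasp point. The pads swing forward as they close: fully open they stand 13 mm farther back than shut.
Start: joints at [-79.549, 17.928, 85.812, -0, 76.261, -12.8], TCP at [0.207, -0.482, 0.231] pointing down, gripper open.
Joint ranges: [-168.41, 168.41], [-55.51, 124.54], [10.69, 146.95], [-70.63, 250.63], [1, 178], [-165.06, 165.06]. Speed limits (degrees/s): [136.94, 136.94, 172.46, 180, 180, 180].

### API

Orientations are given as [roll, pitch, yaw] about the fixed x, y, z axes, in that order (R = Rz(yaw) Ry(pitch) Rx(roll)).
In Python, from bench import observe, capture, camera_info, hand_in gives the robot as it stands.
- The arm moves only by the tool arm_command, never from a script. Its argument "deltas" is a list of rows, each a list of 3 entries, a list of its own where there are three numbers: the shift along the tool's x, y, z in cm, then the turn about the tool's z in rad, then the gripper command: -1 is shut, 1 is fully open, values between are in proportion. In form: [[[dx, dy, dz], turn, fingers], ...]. A call has 1 to 20 rows; each row is the pose to reach, as a shift and turn from the pose commanded when the call began, along the tool's axes at that moment; what a row does not reach only later rows make up. A row lasts 1/12 s, in which the tool goes at most 41.7 mm and 7.16 degrees, less where a joint would pass 70% of its speed; a pose out of reach is approached as far as the arm can. A call with a gripper value outside its range is refused whole. The fingers move at their own pace and stop on an object; the grip force is fixed at half the most. Time passes only in rows, so rows that repeat a pose let the fingers close. It gives the time, the measured TCP pose, the force and the opening at its end, in the units of the state.
- observe(): the state, without advancing time (a new reading comes with each control period).
- capture(name): name is "scene" or "top" or "wrist"; returns the picture (480x640x3 uint8, red, green, blue); there is no depth.
- camera_info(name): a dict with "fx", "fy", "cx", "cy" (pixels), "extrinsics" (4x4, takes a point from camera to world coordinates). Camera axes: x right, y up, looking along -z (the intrinsics and any distortion apply to the point x, -y, -z); pixel columns grow to the right and rows downward; lengths in m; the calibration is good to about 2 mm. A picture is of the moment at which its call begins: read the wrist's pose just before it. camera_info takes no time and is no camera call; for the wrist camera it gives the pose at the moment of the call.
- hand_in(): hands the job in, once; it reports no verdict.
The state is a dict: "time_s": time; "joints": joint angles; "dq": joint speeds; "joint_torque": joint torques, N m; "eef_pos": TCP position; "eef_rot": TCP orientation; "contact_force": force on the tool from outside, world axes, zero at the start; "wrist_torque": the same for the moment, N m; "gripper_width": opening from 0.0 (shut) to 1.0 (fully open).
Only numpy, scipy, OpenCV 4.12 (cv2) and the standard library are available. Lean on these libraries where they do the work, as an engineer would, in place of code of your own. Each camera call takes 0.05 s, during which the arm holds its last target. There are 200 camera calls.

## Working session

There is one attempt and no reset: what is moved stays moved. The work goes in short steps, Python scripts to look and compute and a tool call to move; the robot and the scene stay as the last step left them, time stands still between calls to the robot, and variables do not carry over. Pictures are saved under pics/ and viewed, about 12 in all and at most 16, crops included, and the job is handed in when it is done.

Besides the shell and the picture viewer there is one more tool, called after "Emit:" as a command line: name --argument value ..., lists and objects as JSON in quotes. arm_command: Moves the arm, as the interface text tells. Its arguments: {"type":"object","properties":{"deltas":{"type":"array"}},"required":["deltas"]}

```bash
mkdir -p pics; ls
python3 - <<'E'
from bench import *
import cv2,json
s=observe();print(s)
for n in("scene","top"):
    cv2.imwrite(f"pics/{n}0.png",capture(n)[:,:,::-1]);
    c=camera_info(n);print(n,c)
print(camera_info("wrist"))
E
```

```text
pics
{'time_s': 0.0, 'joints': array([-7.95473289e+01,  1.79592602e+01,  8.58560219e+01,  1.60754100e-03,
        7.62605405e+01, -1.27989285e+01]), 'dq': array([-0.02800869, -0.01418078, -0.0550878 , -0.1684353 ,  0.00602326,
       -0.02544627]), 'joint_torque': array([ 1.03205981e-03, -4.12263787e+01, -2.59748447e+01, -1.58124249e-05,
        4.16958559e-03, -8.05302022e-06]), 'eef_pos': array([ 0.2072076 , -0.48208847,  0.2307235 ]), 'eef_rot': array([-1.79926407e+02, -1.83192568e-02,  2.32512051e+01]), 'contact_force': array([ 0.40176613, -0.55065119,  0.25667146]), 'wrist_torque': array([0.0355788 , 0.03039296, 0.06586838]), 'gripper_width': 1.0015889642201734}
scene {'fx': 524.1282766924413, 'fy': 524.1282766924413, 'cx': 321.26352838000787, 'cy': 238.22800210092132, 'extrinsics': array([[ 0.84169653,  0.23367322, -0.48676871, -0.14392883],
       [-0.53960514,  0.3962814 , -0.7428239 , -1.14680952],
       [ 0.01931933,  0.8878952 ,  0.45963995,  0.67659457],
       [ 0.        ,  0.        ,  0.        ,  1.        ]])}
top {'fx': 450.3546816282743, 'fy': 450.3546816282743, 'cx': 323.6235238248749, 'cy': 235.07186328106508, 'extrinsics': array([[-0.02021352,  0.99419372, -0.10568946,  0.39452547],
       [-0.99954266, -0.0224733 , -0.02023411, -0.1843674 ],
       [-0.02249181,  0.10523212,  0.9941933 ,  0.92651734],
       [ 0.        ,  0.        ,  0.        ,  1.        ]])}
{'fx': 383.7429010980837, 'fy': 383.7429010980837, 'cx': 321.2306495269104, 'cy': 237.78400228278124, 'extrinsics': array([[ 3.94151607e-01,  8.79843726e-01,  2.65555134e-01,
         2.74989760e-01],
       [-9.19045195e-01,  3.77547697e-01,  1.13197463e-01,
        -4.52949617e-01],
       [-6.63651779e-04, -2.88674131e-01,  9.57427180e-01,
         3.74796877e-01],
       [ 0.00000000e+00,  0.00000000e+00,  0.00000000e+00,
         1.00000000e+00]])}
```

View pics/top0.png

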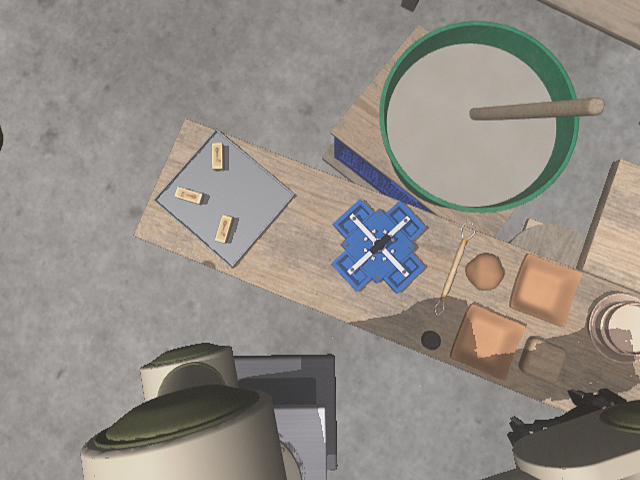

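View pics/scene0.png

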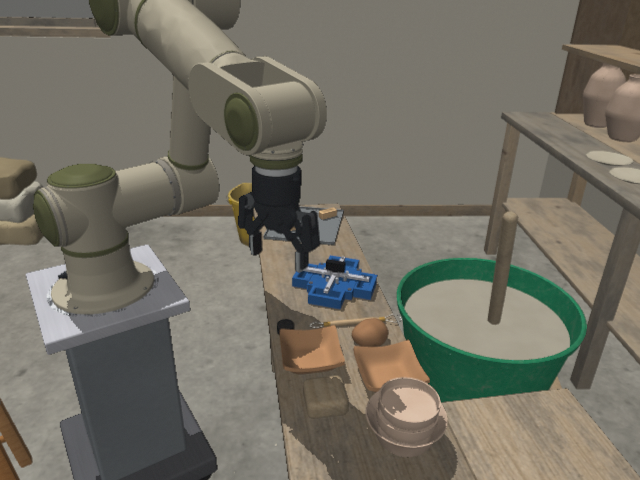

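Top view: three stamps (218,156), (188,195), (226,229) in the tray around (225,200). The frame is at (379,246) with its arms closed over the recesses; the loop tool, tin and clay lie to its right.

```bash
cat > h.py <<'E'
from bench import *
import cv2,numpy as np
def ray(n,uv,z,ci=None):
    c=ci or camera_info(n);uv=np.atleast_2d(np.asarray(uv,float))
    d=np.c_[(uv[:,0]-c['cx'])/c['fx'],-(uv[:,1]-c['cy'])/c['fy'],-np.ones(len(uv))]@c['extrinsics'][:3,:3].T
    o=c['extrinsics'][:3,3];return o+d*((z-o[2])/d[:,2])[:,None]
def proj(P,ci):
    P=np.atleast_2d(P);E=ci['extrinsics'];q=(P-E[:3,3])@E[:3,:3]
    return np.c_[ci['cx']+ci['fx']*q[:,0]/-q[:,2],ci['cy']-ci['fy']*q[:,1]/-q[:,2]]
def hsv(im): return cv2.cvtColor(im,cv2.COLOR_RGB2HSV)
def blobs(m,amin):
    cs,_=cv2.findContours(m.astype(np.uint8)*255,cv2.RETR_EXTERNAL,cv2.CHAIN_APPROX_NONE)
    return [c for c in cs if cv2.contourArea(c)>amin]
def rect(P):  # centre, long axis yaw deg, sizes(mm)
    (c,s,a)=cv2.minAreaRect((P[:,:2]*1000).astype(np.float32))
    if s[0]<s[1]: s=s[::-1];a+=90
    return np.round(np.array(c)/1000,4),round((a+90)%180-90,1),np.round(s,1)
def tool(dest,yaw=None):
    """shift (cm) in present tool axes, turn (rad) to bring TCP to dest with tool yaw (mod 180)"""
    from scipy.spatial.transform import Rotation as R
    s=observe();r=R.from_euler('xyz',s['eef_rot'],degrees=True)
    d=r.inv().apply(np.asarray(dest)-s['eef_pos'])*100
    t=None
    if yaw is not None: t=[round(np.radians(-((yaw-s['eef_rot'][2]+k+180)%360-180)),3) for k in(0,180)]
    print('shift cm',d.round(2),'turn',t,'z',s['eef_pos'][2].round(4),'j6',s['joints'][5].round(1))
E
python3 - <<'E'
from h import *
im=capture("top");H=hsv(im)
bl=(H[...,0]>100)&(H[...,0]<125)&(H[...,1]>120)&(H[...,2]>60)
m=np.zeros_like(bl);m[195:300,325:435]=bl[195:300,325:435]
for c in blobs(m,500):
    P=ray("top",c[:,0],.024);print('frame',cv2.contourArea(c),rect(P),cv2.boundingRect(c))
    k=cv2.convexHull(c)[:,0];Pk=ray("top",k,.024);M=cv2.moments((Pk[:,:2]*1000).astype(np.float32));print(M['m10']/M['m00'],M['m01']/M['m00'])
w=np.zeros_like(bl);w[130:265,160:290]=((H[...,1]>50)&(H[...,0]<30))[130:265,160:290]
for c in blobs(w,60):
    print('stamp',cv2.boundingRect(c),rect(ray("top",c[:,0],.024)))
g=im.astype(int);gr=(H[...,1]<40)&(H[...,2]>90)
kb=np.zeros_like(bl);kb[225:265,360:400]=(H[...,2]<60)[225:265,360:400]
for c in blobs(kb,20): print('knob',rect(ray("top",c[:,0],.065)))
cv2.imwrite("pics/c.png",cv2.resize(im[110:310,140:450],None,fx=2.5,fy=2.5,interpolation=cv2.INTER_CUBIC)[:,:,::-1])
E
```

```text
frame 5760.0 (array([ 0.47  , -0.2749]), -2.7, array([189.1, 183. ])) (332, 198, 93, 95)
468.59403132319045 -275.0204563219448
stamp (237, 239, 53, 26) (array([ 0.46  , -0.0435]), 88.8, array([104.8,  50.5]))
stamp (165, 239, 61, 26) (array([0.465 , 0.0901]), 67.1, array([126.2,  40.1]))
stamp (215, 215, 19, 28) (array([0.5083, 0.0357]), -16.5, array([55.7, 25.4]))
stamp (160, 207, 32, 31) (array([0.5127, 0.1474]), 48.4, array([87.4, 38.1]))
stamp (176, 187, 28, 17) (array([0.5788, 0.1076]), 72.7, array([55.4, 22.6]))
stamp (212, 143, 13, 28) (array([0.6591, 0.0498]), 2.6, array([57.9, 24.6]))
stamp (223, 133, 67, 56) (array([ 0.6651, -0.0437]), 49.2, array([180.9,  47.7]))
stamp (160, 130, 54, 61) (array([0.6701, 0.1337]), -40.6, array([165.,  54.]))
```

View pics/c.png

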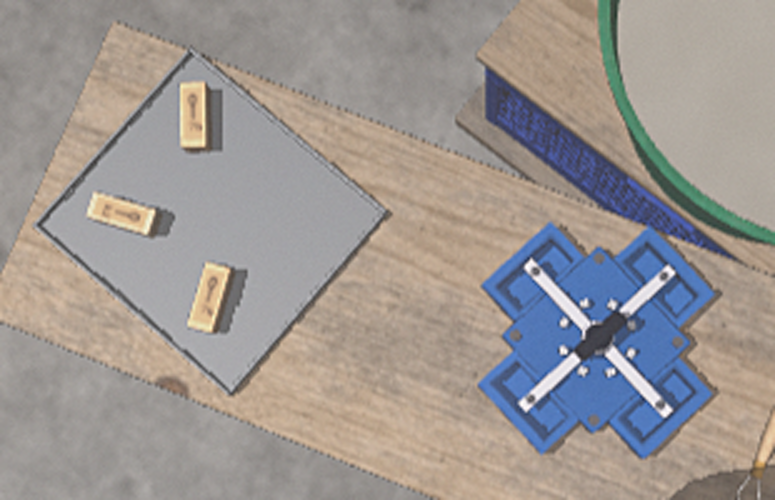

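Run:
```python
from h import *
tool([.469,-.275,.22],-47)
```

```text
shift cm [32.23 -8.7   1.1 ] turn [np.float64(1.226), np.float64(-1.915)] z 0.2309 j6 -12.8
```

Emit:
arm_command --deltas '[[[8, -2.2, 0.3], 0.3, 1], [[16, -4.4, 0.6], 0.6, 1], [[24, -6.6, 0.9], 0.9, 1], [[32.2, -8.7, 1.1], 1.226, 1], [[32.2, -8.7, 1.1], 1.226, 1], [[32.2, -8.7, 1.1], 1.226, 1], [[32.2, -8.7, 1.1], 1.226, 1], [[32.2, -8.7, 1.1], 1.226, 1], [[32.2, -8.7, 1.1], 1.226, 1], [[32.2, -8.7, 1.1], 1.226, 1], [[32.2, -8.7, 1.1], 1.226, 1], [[32.2, -8.7, 1.1], 1.226, 1], [[32.2, -8.7, 1.1], 1.226, 1], [[32.2, -8.7, 1.1], 1.226, 1], [[32.2, -8.7, 1.1], 1.226, 1], [[32.2, -8.7, 1.1], 1.226, 1]]'

```text
time_s: 1.48
eef_pos: [0.4685, -0.2756, 0.2203]
eef_rot: [-180.0, -0.0, -47.0]
contact_force: [-0.8, -0.4, -0.8]
gripper_width: 1.001
```

Run:
```python
from h import *
s=observe();print(s['eef_pos'],s['eef_rot'],np.abs(s['dq']).max())
ci=camera_info("wrist");im=capture("wrist");np.save("w1.npy",im)
cv2.imwrite("pics/w1.png",im[:,:,::-1])
H=hsv(im)
bl=(H[...,0]>100)&(H[...,0]<125)&(H[...,1]>120)&(H[...,2]>50)
for c in blobs(bl,3000):
    k=cv2.convexHull(c)[:,0];P=ray("wrist",k,.024,ci);M=cv2.moments((P[:,:2]*1000).astype(np.float32))
    print(cv2.boundingRect(c),rect(ray("wrist",c[:,0],.024,ci)),M['m10']/M['m00'],M['m01']/M['m00'])
```

```text
[ 0.46852805 -0.27560941  0.22033244] [-1.79997870e+02 -9.06627487e-04 -4.69607447e+01] 0.45323853772881084
(213, 96, 216, 209) (array([ 0.469, -0.274]), 86.1, array([185.3, 185.2])) 468.97044204366637 -273.7429500200699
(142, 26, 272, 49) (array([ 0.5821, -0.3443]), 50.1, array([220.5,  12.8])) 584.0422758370652 -342.4744606872012
```

View pics/w1.png

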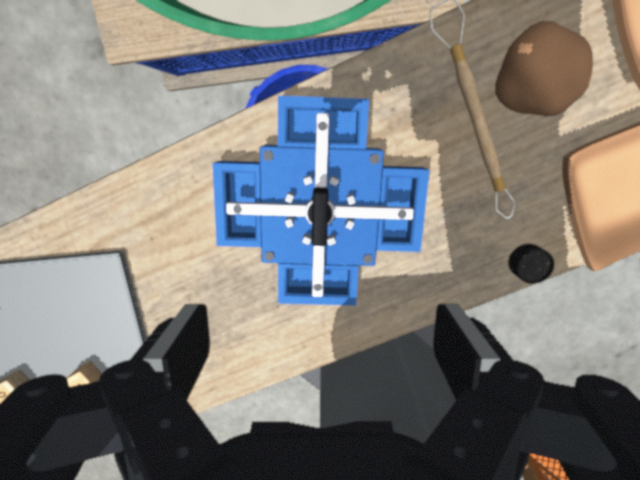

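Wrist view: the frame is centred near (320,212). Arm screws are at (322.5,126), (318,287), (237,209), (403,214), and the knob wing lies along image vertical.

Run:
```python
from h import *
ci=camera_info("wrist");im=np.load("w1.npy");H=hsv(im)
wh=(H[...,1]<45)&(H[...,2]>150)
m=np.zeros_like(wh);m[100:300,222:418]=wh[100:300,222:418]
E={}
for c in blobs(m,120):
    P=ray("wrist",c[:,0],.0345,ci);r=rect(P);print(cv2.boundingRect(c),r)
# outer blue edges: extreme tip points of each limb -> midpoints
bl=(H[...,0]>100)&(H[...,0]<125)&(H[...,1]>120)&(H[...,2]>50)
c=[c for c in blobs(bl,3000) if cv2.boundingRect(c)[1]>80][0]
P=ray("wrist",c[:,0],.024,ci)[:,:2]
for a in np.arange(-52,-42,1.):
    t=np.radians(a);Q=P@np.array([[np.cos(t),-np.sin(t)],[np.sin(t),np.cos(t)]])
    print(a,(np.ptp(Q,0)*1000).round(1),end=' ')
k=np.zeros_like(wh);k[180:250,300:340]=(H[...,2]<60)[180:250,300:340]
for c in blobs(k,100): print('\nknob',rect(ray("wrist",c[:,0],.065,ci)))
```

```text
(222, 246, 56, 54) (array([ 0.4739, -0.1969]), -11.6, array([70.6, 30.6]))
(312, 245, 13, 52) (array([ 0.4317, -0.2308]), -49.2, array([50.5, 10. ]))
(332, 206, 81, 14) (array([ 0.4343, -0.3041]), 42.0, array([71. , 10.9]))
(226, 194, 86, 29) (array([ 0.5047, -0.2473]), 37.2, array([75.4, 23.2]))
(315, 113, 14, 74) (array([ 0.5031, -0.3125]), -49.0, array([60. , 10.2]))
(222, 100, 33, 21) (array([ 0.5751, -0.2896]), 43.0, array([26.9, 15.5]))
-52.0 [192.6 192.4] -51.0 [191.5 191.4] -50.0 [190.3 190.4] -49.0 [189.5 189.4] -48.0 [190.2 189.9] -47.0 [191. 191.] -46.0 [192.1 192.1] -45.0 [193.1 193.2] -44.0 [194.1 194.2] -43.0 [195.  195.1] 
knob (array([ 0.4702, -0.2754]), -47.0, array([46.1, 16. ]))
```

Run:
```python
from h import *
tool([.469,-.2743,.040],-48.7)
```

```text
shift cm [-0.06 -0.12 18.03] turn [np.float64(0.03), np.float64(-3.111)] z 0.2203 j6 94.2
```

Emit:
arm_command --deltas '[[[-0.1, -0.1, 4], 0.03, 1], [[-0.1, -0.1, 7.5], 0.03, 1], [[-0.1, -0.1, 11], 0.03, 1], [[-0.1, -0.1, 13], 0.03, 1], [[-0.1, -0.1, 15], 0.03, 1], [[-0.1, -0.1, 16.5], 0.03, 1], [[-0.1, -0.1, 18], 0.03, 1], [[-0.1, -0.1, 18], 0.03, 1], [[-0.1, -0.1, 18], 0.03, -1], [[-0.1, -0.1, 18], 0.03, -1], [[-0.1, -0.1, 18], 0.03, -1], [[-0.1, -0.1, 18], 0.03, -1], [[-0.1, -0.1, 18], 0.03, -1], [[-0.1, -0.1, 18], 0.03, -1], [[-0.1, -0.1, 18], 0.03, -1], [[-0.1, -0.1, 18], 0.03, -1], [[-0.1, -0.1, 18], 0.03, -1], [[-0.1, -0.1, 18], 0.03, -1], [[-0.1, -0.1, 18], 0.03, -1]]'

```text
time_s: 3.12
eef_pos: [0.469, -0.274, 0.0408]
eef_rot: [-180.0, -0.0, -48.7]
contact_force: [-1.2, 1.8, 5.8]
gripper_width: 0.139
```

Emit:
arm_command --deltas '[[[0, 0, -0.3], 0, -1], [[0, 0, -0.6], 0, -1], [[0, 0, -0.9], 0, -1], [[0, 0, -1.2], 0, -1], [[0, 0, -1.5], 0, -1], [[0, 0, -1.8], 0, -1], [[0, 0, -2.0], 0, -1], [[0, 0, -2.0], 0, -1], [[0, 0, -2.0], 0, -1]]'

```text
time_s: 3.87
eef_pos: [0.469, -0.274, 0.0609]
eef_rot: [-180.0, -0.0, -48.7]
contact_force: [2.1, 1.3, 2.0]
gripper_width: 0.142
```

Run:
```python
from h import *
print(observe()['contact_force'])
im=capture("scene");cv2.imwrite("pics/s1.png",cv2.resize(im[200:330,250:420],None,fx=4,fy=4,interpolation=cv2.INTER_CUBIC)[:,:,::-1])
```

```text
[2.08010374 1.26719823 2.0463214 ]
```

View pics/s1.png

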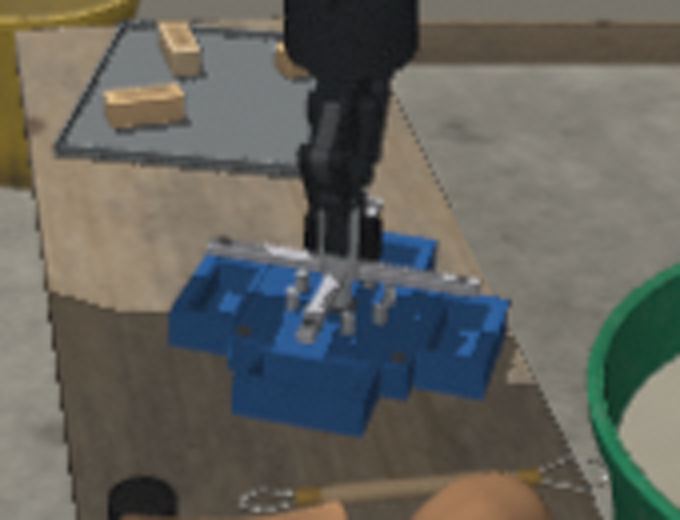

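The clamp came up with the gripper: the arms stand clear above the posts around (330,260) in the crop. Next I turn it open.

Emit:
arm_command --deltas '[[[0, 0, 0], -0.08, -1], [[0, 0, 0], -0.16, -1], [[0, 0, 0], -0.24, -1], [[0, 0, 0], -0.32, -1], [[0, 0, 0], -0.4, -1], [[0, 0, 0], -0.48, -1], [[0, 0, 0], -0.56, -1], [[0, 0, 0], -0.64, -1], [[0, 0, 0], -0.72, -1], [[0, 0, 0], -0.785, -1], [[0, 0, 0], -0.785, -1], [[0, 0, 0], -0.785, -1], [[0, 0, 0], -0.785, -1]]'

```text
time_s: 5.0
eef_pos: [0.469, -0.2738, 0.0605]
eef_rot: [-180.0, -0.0, -3.8]
contact_force: [4.3, 1.8, 2.3]
gripper_width: 0.139
```

Emit:
arm_command --deltas '[[[0, 0, 0.3], 0, -1], [[0, 0, 0.6], 0, -1], [[0, 0, 0.9], 0, -1], [[0, 0, 1.2], 0, -1], [[0, 0, 1.5], 0, -1], [[0, 0, 1.8], 0, -1], [[0, 0, 2.0], 0, -1], [[0, 0, 2.1], 0, -1], [[0, 0, 2.1], 0, -1]]'

```text
time_s: 5.75
eef_pos: [0.4691, -0.2739, 0.0407]
eef_rot: [180.0, -0.0, -3.8]
contact_force: [-0.3, 6.2, 16.9]
gripper_width: 0.141
```

Emit:
arm_command --deltas '[[[0, 0, -0.1], 0, 1], [[0, 0, -0.1], 0, 1], [[0, 0, -0.1], 0, 1], [[0, 0, -0.1], 0, 1], [[0, 0, -0.1], 0, 1], [[0, 0, -0.1], 0, 1], [[0, 0, -0.1], 0, 1], [[0, 0, -3], 0, 1], [[0, 0, -7], 0, 1], [[0, 0, -11], 0, 1], [[0, 0, -14], 0, 1], [[0, 0, -14], 0, 1], [[0, 0, -14], 0, 1]]'

```text
time_s: 6.83
eef_pos: [0.4692, -0.2742, 0.1805]
eef_rot: [179.9, -0.1, -3.7]
contact_force: [-0.3, 0.3, -0.0]
gripper_width: 0.999
```

Run:
```python
from h import *
ci=camera_info("wrist");im=capture("wrist");np.save("w2.npy",im);np.save("w2ci.npy",ci,allow_pickle=True)
cv2.imwrite("pics/w2.png",im[:,:,::-1]);H=hsv(im)
bl=(H[...,0]>100)&(H[...,0]<125)&(H[...,1]>120)&(H[...,2]>50)
for c in blobs(bl,6000):
    P=ray("wrist",c[:,0],.024,ci)[:,:2]
    for a in (-50,-49.5,-49,-48.5,-48,-47.5,-47):
        t=np.radians(a);R=np.array([[np.cos(t),-np.sin(t)],[np.sin(t),np.cos(t)]]);Q=P@R
        print(a,(np.ptp(Q,0)*1000).round(1),R@((Q.max(0)+Q.min(0))/2))
    k=cv2.convexHull(c)[:,0];P=ray("wrist",k,.024,ci);M=cv2.moments((P[:,:2]*1000).astype(np.float32));print(M['m10']/M['m00'],M['m01']/M['m00'])
c0=np.array([.469,-.2742])
for k in range(4):
    t=np.radians(-48.7+90*k);print(k,c0+.072*np.array([np.cos(t),np.sin(t)]))
```

```text
-50 [81.9 79. ] [ 0.42597888 -0.30924771]
-49.5 [81.9 78.7] [ 0.42609362 -0.30918864]
-49 [81.9 78.6] [ 0.42609002 -0.30922954]
-48.5 [81.9 78.8] [ 0.42602759 -0.30932318]
-48 [81.9 79. ] [ 0.42593903 -0.3094429 ]
-47.5 [81.9 79.2] [ 0.42585138 -0.30956524]
-47 [81.8 79.5] [ 0.42579206 -0.30966468]
421.76339392789635 -313.5437168186617
-50 [79.3 81.9] [ 0.43089806 -0.23250443]
-49.5 [78.9 81.9] [ 0.43096473 -0.23262472]
-49 [78.6 81.9] [ 0.43101328 -0.23272059]
-48.5 [78.6 81.9] [ 0.43095204 -0.23268962]
-48 [78.7 81.9] [ 0.43087123 -0.23263858]
-47.5 [78.9 81.9] [ 0.4307707  -0.23256839]
-47 [79.1 81.9] [ 0.43064665 -0.23247604]
427.48857292657436 -227.72939857253152
-50 [83.7 89.4] [ 0.50341081 -0.31502075]
-49.5 [83.4 89.4] [ 0.50333845 -0.31491767]
-49 [83.1 89.4] [ 0.50325775 -0.31480832]
-48.5 [83.  89.4] [ 0.50321104 -0.31474097]
-48 [83.2 89.4] [ 0.50326589 -0.31478853]
-47.5 [83.5 89.4] [ 0.50336557 -0.31488315]
-47 [83.9 89.3] [ 0.50346689 -0.31497602]
507.96985876311277 -319.40423219700625
-50 [89.9 83.3] [ 0.50838687 -0.23724931]
-49.5 [89.9 83.1] [ 0.50826629 -0.23734029]
-49 [89.9 82.8] [ 0.50814732 -0.23743337]
-48.5 [89.9 82.7] [ 0.50811079 -0.23745703]
-48 [89.9 83. ] [ 0.50818752 -0.23737972]
-47.5 [89.9 83.2] [ 0.50826507 -0.23730406]
-47 [89.9 83.6] [ 0.5083644  -0.23720672]
513.5418137660329 -233.46908681905603
0 [ 0.51652012 -0.32829102]
1 [ 0.52309102 -0.22667988]
2 [ 0.42147988 -0.22010898]
3 [ 0.41490898 -0.32172012]
```

View pics/w2.png

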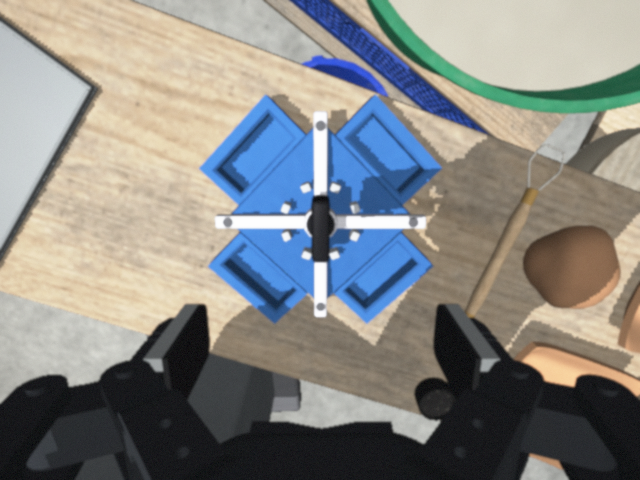

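Clamp open: the arms lie along the diagonals, all recesses are free, and the frame yaw of −48.7° is confirmed. Now a close look at the tray.

Run:
```python
from h import *
tool([.56,.04,.23],-16.5)
```

```text
shift cm [  7.07 -31.91  -5.11] turn [np.float64(0.223), np.float64(-2.919)] z 0.1789 j6 51.1
```

Emit:
arm_command --deltas '[[[0, 0, -3], 0, 1], [[2, -8, -5], 0.1, 0.2], [[4, -16, -5], 0.22, 0.2], [[6, -24, -5], 0.22, 0.2], [[7, -32, -5], 0.22, 0.2], [[7, -32, -5], 0.22, 0.2], [[7, -32, -5], 0.22, 0.2], [[7, -32, -5], 0.22, 0.2], [[7, -32, -5], 0.22, 0.2], [[7, -32, -5], 0.22, 0.2], [[7, -32, -5], 0.22, 0.2], [[7, -32, -5], 0.22, 0.2], [[7, -32, -5], 0.22, 0.2]]'

```text
time_s: 7.97
eef_pos: [0.5592, 0.0397, 0.2284]
eef_rot: [180.0, 0.1, -16.4]
contact_force: [0.6, -0.1, -0.7]
gripper_width: 0.598
```

```bash
cat >> h.py <<'E'
def stamps(name,save=None):
    ci=camera_info(name);im=capture(name);H=hsv(im)
    if save: cv2.imwrite(save,im[:,:,::-1])
    m=((H[...,0]<30)&(H[...,1]>45)&(H[...,2]>170))
    # tops only: bright wood
    m=cv2.morphologyEx(m.astype(np.uint8),cv2.MORPH_CLOSE,np.ones((5,5)))
    m=cv2.morphologyEx(m,cv2.MORPH_OPEN,np.ones((3,3)))
    for c in blobs(m,60):
        r=rect(ray(name,c[:,0],.024,ci))
        if 45<r[2][0]<75 and 17<r[2][1]<42: print('stamp',cv2.boundingRect(c),*r)
E
python3 - <<'E'
from h import *
s=observe();print(s['eef_pos'],s['eef_rot'])
stamps("wrist","pics/w3.png");stamps("top")
E
```

```text
[0.55915187 0.03970414 0.22843235] [ 1.79973215e+02  9.20689576e-02 -1.64280437e+01]
stamp (325, 226, 24, 54) [0.51   0.0393] -16.5 [53.8 21.7]
stamp (215, 192, 55, 24) [0.5812 0.1098] 72.0 [50.3 21. ]
stamp (251, 58, 43, 72) [0.6628 0.0528] 1.0 [55.1 21.7]
stamp (215, 215, 17, 28) [0.5087 0.038 ] -15.9 [55.2 21.2]
stamp (177, 188, 25, 15) [0.5796 0.1098] 72.0 [52.2 22.5]
stamp (212, 143, 10, 26) [0.6608 0.0519] 0.2 [53.5 18.7]
```

View pics/w3.png

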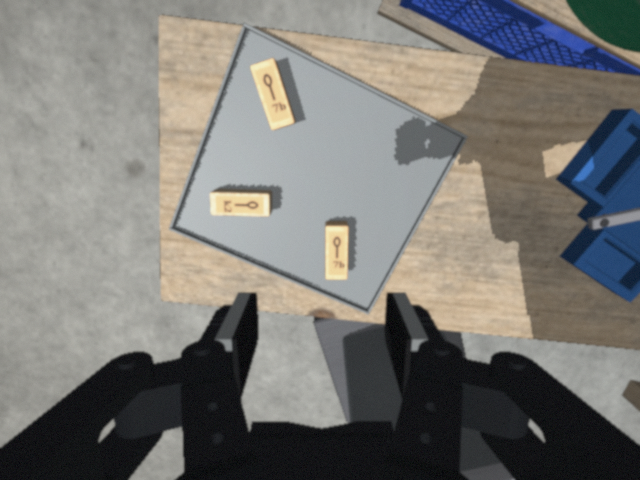

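Wrist view: exactly three stamps, design up, at (337,251), (240,203), (274,94). Both cameras agree within 2 mm. I pick A first.

Run:
```python
from h import *
tool([.5095,.0388,.012],-16.5)
```

```text
shift cm [-4.74  1.48 21.7 ] turn [np.float64(0.001), np.float64(-3.141)] z 0.2289 j6 98.5
```

Emit:
arm_command --deltas '[[[-2, 0.7, 4], 0, 0.2], [[-4.7, 1.5, 8], 0, 0.2], [[-4.7, 1.5, 12], 0, 0.2], [[-4.7, 1.5, 16], 0, 0.2], [[-4.7, 1.5, 18.5], 0, 0.2], [[-4.7, 1.5, 20.5], 0, 0.2], [[-4.7, 1.5, 21.7], 0, 0.2], [[-4.7, 1.5, 21.7], 0, 0.2], [[-4.7, 1.5, 21.7], 0, -1], [[-4.7, 1.5, 21.7], 0, -1], [[-4.7, 1.5, 21.7], 0, -1], [[-4.7, 1.5, 21.7], 0, -1], [[-4.7, 1.5, 21.7], 0, -1], [[-4.7, 1.5, 21.7], 0, -1], [[-4.7, 1.5, 21.7], 0, -1], [[-4.7, 1.5, 21.7], 0, -1]]'

```text
time_s: 9.4
eef_pos: [0.5111, 0.0393, 0.0137]
eef_rot: [-180.0, -0.2, -16.3]
contact_force: [-0.6, -1.1, 6.7]
gripper_width: 0.239
```

Emit:
arm_command --deltas '[[[0, 0, -1], 0, -1], [[0, 0, -3], 0, -1], [[0, 0, -6], 0, -1], [[0, 0, -8], 0, -1], [[0, 0, -8], 0, -1], [[0, 0, -8], 0, -1]]'

```text
time_s: 9.9
eef_pos: [0.5106, 0.0397, 0.0937]
eef_rot: [-180.0, -0.2, -16.3]
contact_force: [-0.4, 0.1, 0.1]
gripper_width: 0.233
```

Run:
```python
from h import *
t=np.radians
print(observe()['joints'][5])
def rec(k):
    a=t(-48.7+90*k);return np.array([.469+.072*np.cos(a),-.2742+.072*np.sin(a)])
tool([*rec(1),.09],-48.7)
im=capture("wrist");cv2.imwrite("pics/w4.png",im[:,:,::-1])
```

```text
97.6501713056942
shift cm [ 8.69 25.21  0.39] turn [np.float64(0.565), np.float64(-2.577)] z 0.0937 j6 97.7
```

View pics/w4.png

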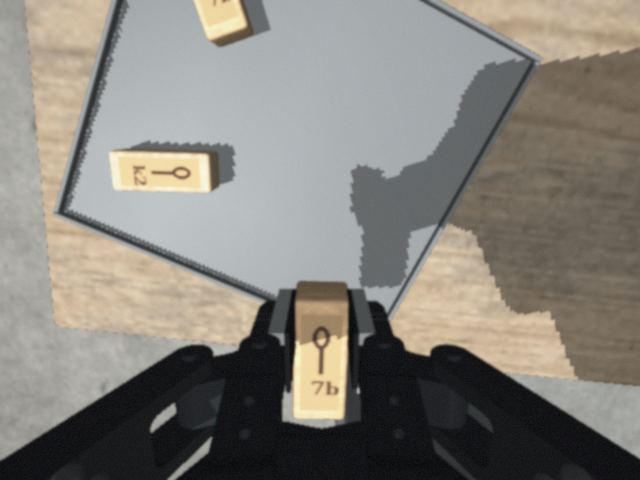

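The stamp is held; its design face spans about (320,303) to (320,418). I'll work out its offset along the tool's x axis.

Run:
```python
from h import *
s=observe();ci=camera_info("wrist");z=s['eef_pos'][2]-.0137+.024
im=cv2.imread("pics/w4.png");print(im[275:425:3,320].mean(1).astype(int))
P=ray("wrist",[[320,v] for v in(283,303,418)],z,ci)
a=np.radians(s['eef_rot'][2]);u=np.array([np.cos(a),np.sin(a)])
print((P[:,:2]-s['eef_pos'][:2])@u*1000)
```

```text
[174 175 128  77  79  79  89  84  94 136 157 155 154 145 131 132 128  97
  61 116 128 141 202 177  91 104 107 105 102 100  96  95  97 159 206 185
 141 147 176 200 208 207 207 203 205 215 227 224 178 167]
[ 15.53049202   7.22562334 -46.41835814]
```

Run:
```python
from h import *
s=observe();ci=camera_info("wrist");p=s['eef_pos'];print(p,s['eef_rot'],ci['extrinsics'][:3,3]-p)
a=np.radians(s['eef_rot'][2]);u=np.array([np.cos(a),np.sin(a),0])
for x in(-.03,0,.03):
  for z in(-.011,0,.0103,.019): print(x,z,proj(p+u*x+[0,0,z],ci).round(0))
stamps("wrist");stamps("top")
im=capture("scene");P=proj(p,camera_info("scene"))[0].astype(int);print(P)
cv2.imwrite("pics/s2.png",cv2.resize(im[P[1]-50:P[1]+50,P[0]-60:P[0]+60],None,fx=6,fy=6,interpolation=cv2.INTER_CUBIC)[:,:,::-1])
```

```text
[0.50998054 0.03973235 0.09256651] [-1.79994998e+02 -2.00615040e-02 -1.63388944e+01] [ 0.0707221  -0.02039213  0.14400886]
-0.03 -0.011 [[322. 355.]]
-0.03 0 [[322. 370.]]
-0.03 0.0103 [[322. 385.]]
-0.03 0.019 [[322. 400.]]
0 -0.011 [[322. 296.]]
0 0 [[322. 308.]]
0 0.0103 [[322. 320.]]
0 0.019 [[322. 332.]]
0.03 -0.011 [[322. 231.]]
0.03 0 [[322. 238.]]
0.03 0.0103 [[322. 247.]]
0.03 0.019 [[322. 254.]]
stamp (111, 149, 93, 42) [0.5817 0.1121] 71.6 [49.8 21.4]
stamp (212, 143, 10, 26) [0.6608 0.0519] 0.2 [53.5 18.7]
[285 200]
```

View pics/s2.png

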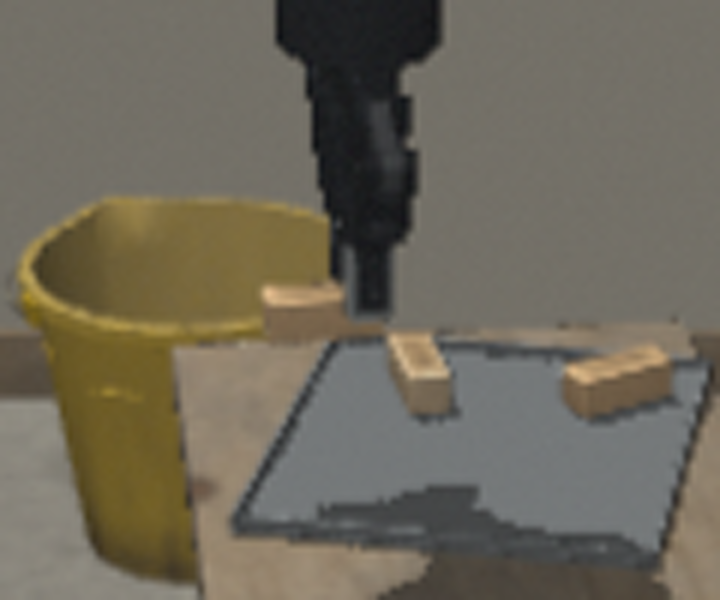

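The held stamp really sits about 20 mm towards tool −x, so it was knocked before the grasp. I'll set it down in the tray and regrip it centrally.

Emit:
arm_command --deltas '[[[0, 0, 3], 0, -1], [[0, 0, 6], 0, -1], [[0, 0, 7], 0, -1], [[0, 0, 7.5], 0, -1], [[0, 0, 7.9], 0, -1], [[0, 0, 7.9], 0, -1], [[0, 0, 7.9], 0, 0], [[0, 0, 7.9], 0, 0], [[0, 0, 7.9], 0, 0], [[0, 0, 7.9], 0, 0], [[-1, 0, 7.9], 0, 0], [[-2, 0, 7.9], 0, 0], [[-2, 0, 7.9], 0, 0], [[-2, 0, 7.9], 0, -1], [[-2, 0, 7.9], 0, -1], [[-2, 0, 7.9], 0, -1], [[-2, 0, 7.9], 0, -1], [[-2, 0, 7.9], 0, -1], [[-2, 0, 7.9], 0, -1], [[-2, 0, 7.9], 0, -1]]'

```text
time_s: 11.77
eef_pos: [0.4918, 0.0451, 0.0138]
eef_rot: [-180.0, -0.1, -16.3]
contact_force: [-0.7, -0.5, 6.5]
gripper_width: 0.233
```

Emit:
arm_command --deltas '[[[0, 0, -1], 0, -1], [[0, 0, -3], 0, -1], [[0, 0, -6], 0, -1], [[0, 0, -8], 0, -1], [[0, 0, -8], 0, -1], [[0, 0, -8], 0, -1]]'

```text
time_s: 12.27
eef_pos: [0.4917, 0.0451, 0.0945]
eef_rot: [-180.0, -0.1, -16.3]
contact_force: [0.5, -0.2, -1.0]
gripper_width: 0.235
```

```bash
cat >> h.py <<'E'
def rec(k):
    a=np.radians(-48.7+90*k);return np.array([.469+.072*np.cos(a),-.2742+.072*np.sin(a)])
def held(dz=.0103,save=None):
    """offset (mm) of held stamp along tool x and skew, from design face on plane TCP+dz"""
    s=observe();ci=camera_info("wrist");im=capture("wrist");H=hsv(im)
    if save: cv2.imwrite(save,im[:,:,::-1])
    m=((H[...,0]<30)&(H[...,1]>45)&(H[...,2]>90)).astype(np.uint8);m[:, :285]=0;m[:,355:]=0;m[:200]=0
    col=m[:,305:335].mean(1)>.4;r=np.flatnonzero(col)
    P=ray("wrist",[[320,r.min()],[320,r.max()]],s['eef_pos'][2]+dz,ci)
    a=np.radians(s['eef_rot'][2]);u=np.array([np.cos(a),np.sin(a)])
    print('rows',r.min(),r.max(),'x mm',((P[:,:2]-s['eef_pos'][:2])@u*1000).round(1))
E
python3 - <<'E'
from h import *
held(save="pics/w5.png")
s=observe();ci=camera_info("wrist");p=s['eef_pos'];a=np.radians(s['eef_rot'][2]);u=np.array([np.cos(a),np.sin(a),0])
for x in(-.0275,.0275): print(proj(p+u*x+[0,0,.0103],ci))
tool([*rec(1),.09],-48.7)
E
```

```text
rows 238 378 x mm [ 33.2 -26.5]
[[322.07358713 379.97705316]]
[[322.0693021  252.93451159]]
shift cm [10.73 25.19  0.34] turn [np.float64(0.565), np.float64(-2.577)] z 0.0934 j6 98.0
```

View pics/w5.png

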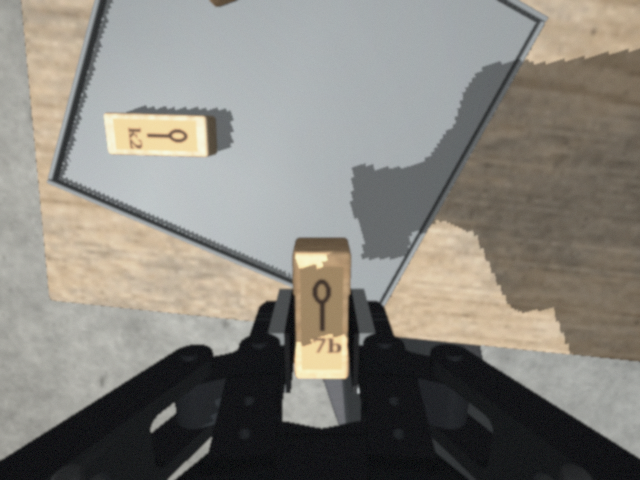

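Now centred: the design face spans rows 250–378, against 253–380 predicted for a central grip. I move to recess 1.

Emit:
arm_command --deltas '[[[2.7, 6.3, 0.3], 0.12, -1], [[5.4, 12.6, 0.3], 0.24, -1], [[8, 18.9, 0.3], 0.36, -1], [[10.7, 23, 0.3], 0.48, -1], [[10.7, 25.2, 0.3], 0.565, -1], [[10.7, 25.2, 0.3], 0.565, -1], [[10.7, 25.2, 0.3], 0.565, -1], [[10.7, 25.2, 0.3], 0.565, -1], [[10.7, 25.2, 0.3], 0.565, -1], [[10.7, 25.2, 0.3], 0.565, -1], [[10.7, 25.2, 0.3], 0.565, -1], [[10.7, 25.2, 0.3], 0.565, -1]]'

```text
time_s: 13.32
eef_pos: [0.5228, -0.2255, 0.0901]
eef_rot: [180.0, 0.0, -48.6]
contact_force: [0.2, 0.4, -1.4]
gripper_width: 0.237
```

Run:
```python
from h import *
tool([*rec(1),.027],-48.7);held(save="pics/w6.png")
```

```text
shift cm [0.12 0.05 6.31] turn [np.float64(0.001), np.float64(-3.14)] z 0.0901 j6 103.5
rows 239 427 x mm [ 32.7 -51.3]
```

View pics/w6.png

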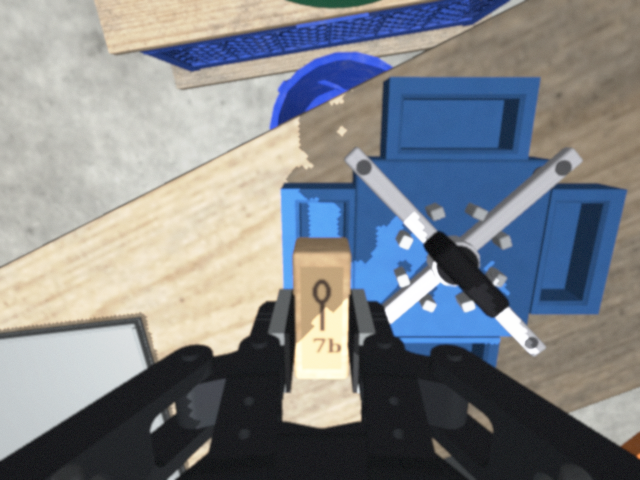

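Run:
```python
from h import *
ci=camera_info("wrist");t=np.radians(-48.7);R=np.array([[np.cos(t),-np.sin(t)],[np.sin(t),np.cos(t)]])
def f(x,y,z=.024): return proj([*(R@[x,y]+[.469,-.2742]),z],ci)[0].round(0)
print('limb1 corners',f(.038,.095),f(.038,.038))
print('limb0 corners',f(.095,.038),f(.095,-.038),f(.038,.038),f(.038,-.038))
print('limb3 corners',f(.038,-.095),f(-.038,-.095))
im=cv2.imread("pics/w6.png");cv2.imwrite("pics/w6c.png",cv2.resize(im[60:340,270:640],None,fx=2,fy=2))
```

```text
limb1 corners [281. 188.] [384. 188.]
limb0 corners [390.  76.] [540.  76.] [384. 188.] [523. 188.]
limb3 corners [626. 188.] [597. 312.]
```

View pics/w6c.png

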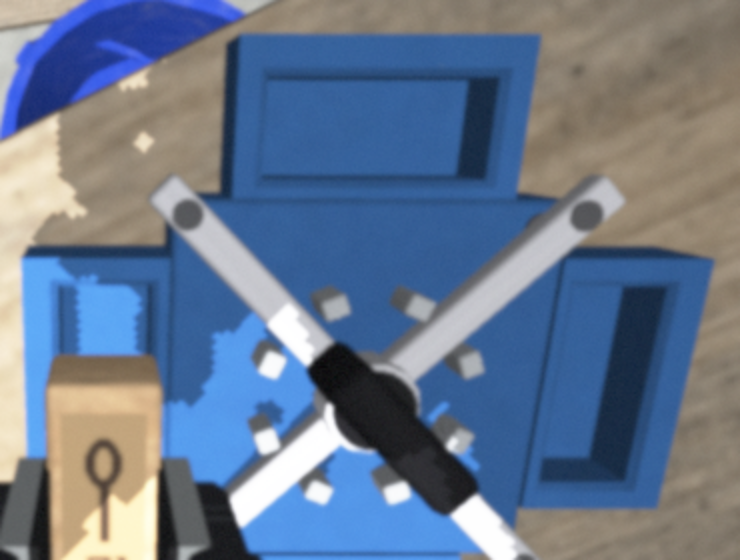

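The projected frame corners match the image within 2 px (about 1 mm). I apply that correction and insert.

Emit:
arm_command --deltas '[[[0, 0.05, 2], 0, -1], [[0, 0.05, 4], 0, -1], [[0, 0.05, 4.6], 0, -1], [[0, 0.05, 5], 0, -1], [[0, 0.05, 5.4], 0, -1], [[0, 0.05, 5.8], 0, -1], [[0, 0.05, 6.1], 0, -1], [[0, 0.05, 6.3], 0, -1], [[0, 0.05, 6.3], 0, -1], [[0, 0.05, 6.3], 0, -1]]'

```text
time_s: 14.2
eef_pos: [0.5225, -0.227, 0.0275]
eef_rot: [-180.0, -0.0, -48.7]
contact_force: [0.2, 0.6, -0.8]
gripper_width: 0.235
```

Emit:
arm_command --deltas '[[[0, 0, 0], 0, -0.15], [[0, 0, 0], 0, -0.15], [[0, 0, 0], 0, -0.15], [[0, 0, 0], 0, -0.15], [[0, 0, -1.5], 0, -0.15], [[0, 0, -3], 0, -0.15], [[0, 0, -3], 0, -1], [[0, 0, -3], 0, -1], [[0, 0, -3], 0, -1], [[0, 0, -3], 0, -1], [[0, 0, -3], 0, -1], [[0, 0, -1.5], 0, -1], [[0, 0, -0.5], 0, -1], [[0, 0, 0], 0, -1], [[0, 0, 0.15], 0, -1], [[0, 0, 0.25], 0, -1], [[0, 0, 0.25], 0, -1]]'

```text
time_s: 15.62
eef_pos: [0.5222, -0.2267, 0.0251]
eef_rot: [180.0, 0.1, -48.7]
contact_force: [-3.3, 2.2, 6.3]
gripper_width: -0.004
```

Emit:
arm_command --deltas '[[[0, 0, 0.15], 0, -1], [[0, 0, 0.3], 0, -1], [[0, 0, 0.3], 0, -1], [[0, 0, -3], 0, -1], [[0, 0, -7], 0, -1], [[0, 0, -11], 0, -1], [[0, 0, -15], 0, -1], [[0, 0, -15], 0, -1], [[0, 0, -15], 0, -1], [[0, 0, -15], 0, -1]]'

```text
time_s: 16.45
eef_pos: [0.522, -0.2267, 0.1739]
eef_rot: [180.0, 0.1, -48.7]
contact_force: [-0.6, 1.0, -0.9]
gripper_width: -0.0
```

Run:
```python
from h import *
tool([.58,.095,.19],72)
```

```text
shift cm [-20.35 -25.58  -1.59] turn [np.float64(-2.107), np.float64(1.035)] z 0.1739 j6 103.4
```

Emit:
arm_command --deltas '[[[-4, -5, -1.6], -0.12, 0.2], [[-8, -10, -1.6], -0.24, 0.2], [[-12, -15, -1.6], -0.36, 0.2], [[-16, -20, -1.6], -0.48, 0.2], [[-20.35, -25.6, -1.6], -0.6, 0.2], [[-20.35, -25.6, -1.6], -0.72, 0.2], [[-20.35, -25.6, -1.6], -0.84, 0.2], [[-20.35, -25.6, -1.6], -0.96, 0.2], [[-20.35, -25.6, -1.6], -1.08, 0.2], [[-20.35, -25.6, -1.6], -1.2, 0.2], [[-20.35, -25.6, -1.6], -1.32, 0.2], [[-20.35, -25.6, -1.6], -1.44, 0.2], [[-20.35, -25.6, -1.6], -1.56, 0.2], [[-20.35, -25.6, -1.6], -1.68, 0.2], [[-20.35, -25.6, -1.6], -1.8, 0.2], [[-20.35, -25.6, -1.6], -1.92, 0.2], [[-20.35, -25.6, -1.6], -2.04, 0.2], [[-20.35, -25.6, -1.6], -2.107, 0.2], [[-20.35, -25.6, -1.6], -2.107, 0.2], [[-20.35, -25.6, -1.6], -2.107, 0.2]]'

```text
time_s: 18.12
eef_pos: [0.58, 0.0948, 0.1893]
eef_rot: [-179.9, 0.0, 71.9]
contact_force: [-0.7, -0.1, 0.1]
gripper_width: 0.602
```

Run:
```python
from h import *
print(observe()['eef_pos'],observe()['eef_rot'])
stamps("wrist","pics/w7.png");stamps("top")
tool([.581,.110,.012],72)
```

```text
[0.58001688 0.09484501 0.18931409] [-1.79853161e+02  4.30443888e-02  7.18732732e+01]
stamp (242, 352, 54, 58) [ 0.4746 -0.0459] 46.8 [65.8 40.5]
stamp (397, 210, 69, 43) [0.6627 0.0534] 1.2 [55.1 23.8]
stamp (304, 168, 27, 60) [0.581  0.1094] 71.1 [49.  21.5]
stamp (342, 208, 25, 23) [ 0.5218 -0.2289] -48.8 [53.7 21.9]
stamp (177, 187, 25, 16) [0.5796 0.1098] 72.0 [52.2 22.5]
stamp (212, 143, 10, 26) [0.6608 0.0519] 0.2 [53.5 18.7]
shift cm [ 1.47 -0.37 17.79] turn [np.float64(-0.002), np.float64(3.14)] z 0.19 j6 16.0
```

Emit:
arm_command --deltas '[[[1.5, -0.35, 4], 0, 0.2], [[1.5, -0.35, 8], 0, 0.2], [[1.5, -0.35, 12], 0, 0.2], [[1.5, -0.35, 15], 0, 0.2], [[1.5, -0.35, 17], 0, 0.2], [[1.5, -0.35, 17.8], 0, 0.2], [[1.5, -0.35, 17.8], 0, 0.2], [[1.5, -0.35, 17.8], 0, -1], [[1.5, -0.35, 17.8], 0, -1], [[1.5, -0.35, 17.8], 0, -1], [[1.5, -0.35, 17.8], 0, -1], [[1.5, -0.35, 17.8], 0, -1], [[1.5, -0.35, 17.8], 0, -1], [[1.5, -0.35, 17.8], 0, -1], [[1.5, -0.35, 17.8], 0, -1], [[1.5, -0.35, 14], 0, -1], [[1.5, -0.35, 10], 0, -1], [[1.5, -0.35, 9.8], 0, -1], [[1.5, -0.35, 9.8], 0, -1]]'

```text
time_s: 19.8
eef_pos: [0.5832, 0.1103, 0.0959]
eef_rot: [179.7, -0.1, 72.0]
contact_force: [-0.7, 0.2, -1.9]
gripper_width: 0.232
```

```bash
sed -i 's/.469+.072/.4685+.072/;s/-.2742+.072/-.2736+.072/' h.py
python3 - <<'E'
from h import *
held(save="pics/w8.png");s=observe();ci=camera_info("wrist");p=s['eef_pos'];a=np.radians(s['eef_rot'][2]);u=np.array([np.cos(a),np.sin(a),0])
for x in(-.0275,.0275): print(proj(p+u*x+[0,0,.0103],ci))
tool([*rec(2),.09],41.3);tool([*rec(0),.09],41.3)
E
```

```text
rows 237 375 x mm [ 33.8 -24.9]
[[321.21727125 380.32514527]]
[[321.119777   253.43275192]]
shift cm [-36.34  -5.13   0.34] turn [np.float64(0.536), np.float64(-2.606)] z 0.0937 j6 17.4
shift cm [-43.69   7.25   0.36] turn [np.float64(0.536), np.float64(-2.606)] z 0.0937 j6 17.4
```

View pics/w8.png

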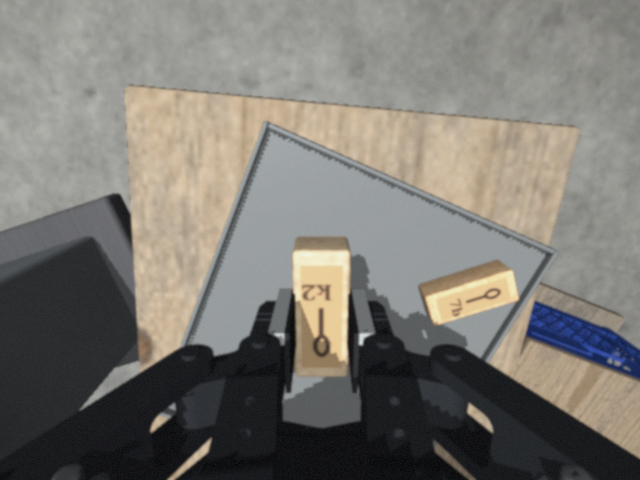

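Held centrally (offset about +1.5 mm). I move to recess 2.

Emit:
arm_command --deltas '[[[-4, -0.5, 0.3], 0.1, -1], [[-8, -1, 0.3], 0.2, -1], [[-12, -1.7, 0.3], 0.3, -1], [[-16, -2.3, 0.3], 0.4, -1], [[-20, -3, 0.3], 0.536, -1], [[-24, -3.5, 0.3], 0.536, -1], [[-28, -4, 0.3], 0.536, -1], [[-32, -4.5, 0.3], 0.536, -1], [[-36.4, -5.1, 0.3], 0.536, -1], [[-36.4, -5.1, 0.3], 0.536, -1], [[-36.4, -5.1, 0.3], 0.536, -1], [[-36.4, -5.1, 0.3], 0.536, -1], [[-36.4, -5.1, 0.3], 0.536, -1], [[-36.4, -5.1, 0.3], 0.536, -1]]'

```text
time_s: 21.02
eef_pos: [0.4212, -0.2189, 0.0895]
eef_rot: [-180.0, -0.0, 41.4]
contact_force: [0.1, -0.2, 0.4]
gripper_width: 0.233
```

Run:
```python
from h import *
tool([*rec(2),.027],41.3)
im=capture("wrist");cv2.imwrite("pics/w9.png",im[:,:,::-1])
```

```text
shift cm [-0.05  0.03  6.25] turn [np.float64(0.002), np.float64(-3.14)] z 0.0895 j6 6.9
```

View pics/w9.png

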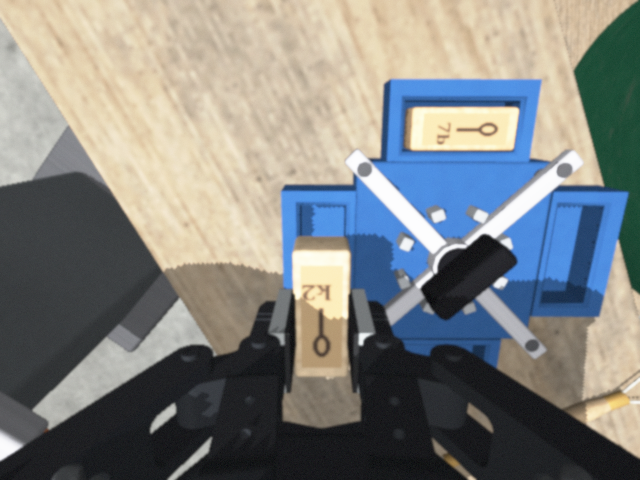

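The same relative geometry as before; stamp 7b sits neatly in recess 1 (462,128). Now I insert and press k2.

Emit:
arm_command --deltas '[[[-0.15, 0.03, 2], 0, -1], [[-0.15, 0.03, 4], 0, -1], [[-0.15, 0.03, 4.6], 0, -1], [[-0.15, 0.03, 5], 0, -1], [[-0.15, 0.03, 5.4], 0, -1], [[-0.15, 0.03, 5.8], 0, -1], [[-0.15, 0.03, 6.1], 0, -1], [[-0.15, 0.03, 6.25], 0, -1], [[-0.15, 0.03, 6.25], 0, -1], [[-0.15, 0.03, 6.25], 0, -1]]'

```text
time_s: 21.9
eef_pos: [0.42, -0.2215, 0.0275]
eef_rot: [180.0, -0.0, 41.3]
contact_force: [-0.5, 0.2, 0.0]
gripper_width: 0.236
```

Emit:
arm_command --deltas '[[[0, 0, 0], 0, -0.15], [[0, 0, 0], 0, -0.15], [[0, 0, 0], 0, -0.15], [[0, 0, 0], 0, -0.15], [[0, 0, -1.5], 0, -0.15], [[0, 0, -3], 0, -0.15], [[0, 0, -3], 0, -1], [[0, 0, -3], 0, -1], [[0, 0, -3], 0, -1], [[0, 0, -3], 0, -1], [[0, 0, -3], 0, -1], [[0, 0, -1.5], 0, -1], [[0, 0, -0.5], 0, -1], [[0, 0, 0], 0, -1], [[0, 0, 0.15], 0, -1], [[0, 0, 0.3], 0, -1], [[0, 0, 0.4], 0, -1], [[0, 0, 0.4], 0, -1]]'

```text
time_s: 23.4
eef_pos: [0.4194, -0.221, 0.0249]
eef_rot: [-179.9, 0.0, 41.3]
contact_force: [-11.3, 7.1, 29.5]
gripper_width: 0.0
```

Emit:
arm_command --deltas '[[[0, 0, -3], 0, -1], [[0, 0, -7], 0, -1], [[0, 0, -11], 0, -1], [[0, 0, -15], 0, -1], [[0, 0, -15], 0, -1], [[0, 0, -15], 0, -1], [[0, 0, -15], 0, -1]]'

```text
time_s: 23.98
eef_pos: [0.4196, -0.2211, 0.1727]
eef_rot: [-179.9, 0.0, 41.3]
contact_force: [-1.0, 0.4, -0.4]
gripper_width: -0.003
```

Run:
```python
from h import *
tool([.645,.053,.19],1.2)
```

```text
shift cm [35.03 -5.72 -1.73] turn [np.float64(0.7), np.float64(-2.442)] z 0.1727 j6 6.7
```

Emit:
arm_command --deltas '[[[4, -0.6, -1.7], 0.1, 0.2], [[8, -1.3, -1.7], 0.2, 0.2], [[12, -2, -1.7], 0.3, 0.2], [[16, -2.6, -1.7], 0.4, 0.2], [[20, -3.3, -1.7], 0.5, 0.2], [[24, -4, -1.7], 0.6, 0.2], [[28, -4.6, -1.7], 0.7, 0.2], [[32, -5.2, -1.7], 0.7, 0.2], [[35, -5.7, -1.7], 0.7, 0.2], [[35, -5.7, -1.7], 0.7, 0.2], [[35, -5.7, -1.7], 0.7, 0.2], [[35, -5.7, -1.7], 0.7, 0.2], [[35, -5.7, -1.7], 0.7, 0.2], [[35, -5.7, -1.7], 0.7, 0.2]]'

```text
time_s: 25.15
eef_pos: [0.6448, 0.0513, 0.1902]
eef_rot: [180.0, 0.0, 1.1]
contact_force: [0.5, 0.6, 0.1]
gripper_width: 0.601
```

Run:
```python
from h import *
print(observe()['eef_pos'],observe()['eef_rot'])
stamps("wrist");stamps("top")
tool([.662,.053,.012],1.)
```

```text
[0.64481627 0.05130151 0.19021412] [1.79996283e+02 3.03454290e-02 1.11047352e+00]
stamp (598, 328, 42, 43) [ 0.5215 -0.2277] -49.1 [47.9 22.5]
stamp (442, 308, 45, 52) [ 0.5354 -0.0887] 48.6 [48.8 40.9]
stamp (422, 208, 51, 48) [ 0.6385 -0.0597] 48.5 [60.3 22. ]
stamp (307, 159, 27, 67) [0.6632 0.0529] 1.1 [54.3 21.7]
stamp (344, 208, 23, 22) [ 0.5223 -0.2296] -46.2 [51.8 21.5]
stamp (362, 188, 34, 22) [ 0.5579 -0.2735] 65.5 [72.5 34.1]
stamp (267, 166, 19, 17) [ 0.6228 -0.0752] 50.6 [48.9 21.3]
stamp (212, 143, 10, 26) [0.6608 0.0519] 0.2 [53.5 18.7]
stamp (231, 137, 33, 17) [ 0.6769 -0.0089] 66.8 [74.3 19.8]
shift cm [ 1.7  -0.11 17.85] turn [np.float64(0.002), np.float64(-3.139)] z 0.1905 j6 83.1
```

Emit:
arm_command --deltas '[[[1.75, -0.15, 4], 0, 0.2], [[1.75, -0.15, 8], 0, 0.2], [[1.75, -0.15, 12], 0, 0.2], [[1.75, -0.15, 15], 0, 0.2], [[1.75, -0.15, 17], 0, 0.2], [[1.75, -0.15, 17.8], 0, 0.2], [[1.75, -0.15, 17.8], 0, 0.2], [[1.75, -0.15, 17.8], 0, -1], [[1.75, -0.15, 17.8], 0, -1], [[1.75, -0.15, 17.8], 0, -1], [[1.75, -0.15, 17.8], 0, -1], [[1.75, -0.15, 17.8], 0, -1], [[1.75, -0.15, 17.8], 0, -1], [[1.75, -0.15, 17.8], 0, -1], [[1.75, -0.15, 17.8], 0, -1], [[1.75, -0.15, 14], 0, -1], [[1.75, -0.15, 10], 0, -1], [[1.75, -0.15, 9.8], 0, -1], [[1.75, -0.15, 9.8], 0, -1]]'

```text
time_s: 26.83
eef_pos: [0.6642, 0.0541, 0.0961]
eef_rot: [180.0, -0.4, 1.2]
contact_force: [-1.0, -0.3, -1.1]
gripper_width: 0.236
```

Run:
```python
from h import *
held();s=observe();ci=camera_info("wrist");p=s['eef_pos'];a=np.radians(s['eef_rot'][2]);u=np.array([np.cos(a),np.sin(a),0])
for x in(-.0275,.0275): print(proj(p+u*x+[0,0,.0103],ci))
tool([*rec(0),.09],41.3);tool([*rec(3),.09],-48.7)
```

```text
rows 242 380 x mm [ 31.7 -27.3]
[[321.951129   380.22883078]]
[[321.93370193 253.10045081]]
shift cm [-15.5   37.88   0.33] turn [np.float64(-0.7), np.float64(2.442)] z 0.0936 j6 83.4
shift cm [-25.64  37.01   0.31] turn [np.float64(0.871), np.float64(-2.271)] z 0.0936 j6 83.4
```

Emit:
arm_command --deltas '[[[-1.6, 3.8, 0.3], -0.1, -1], [[-3.2, 7.6, 0.3], -0.2, -1], [[-4.8, 11.4, 0.3], -0.3, -1], [[-6.4, 15.2, 0.3], -0.4, -1], [[-8, 19, 0.3], -0.5, -1], [[-9.6, 22.8, 0.3], -0.6, -1], [[-11.2, 26.6, 0.3], -0.7, -1], [[-12.8, 30.4, 0.3], -0.7, -1], [[-14.4, 34.2, 0.3], -0.7, -1], [[-15.5, 37.9, 0.3], -0.7, -1], [[-15.5, 37.9, 0.3], -0.7, -1], [[-15.5, 37.9, 0.3], -0.7, -1], [[-15.5, 37.9, 0.3], -0.7, -1], [[-15.5, 37.9, 0.3], -0.7, -1], [[-15.5, 37.9, 0.3], -0.7, -1]]'

```text
time_s: 28.13
eef_pos: [0.516, -0.3266, 0.089]
eef_rot: [-180.0, -0.0, 41.4]
contact_force: [0.7, 0.2, -0.5]
gripper_width: 0.232
```

Run:
```python
from h import *
tool([*rec(0),.027],41.3);held(save="pics/w10.png")
```

```text
shift cm [-0.07  0.09  6.2 ] turn [np.float64(0.002), np.float64(-3.14)] z 0.089 j6 5.3
rows 242 426 x mm [ 31.9 -50.5]
```

View pics/w10.png

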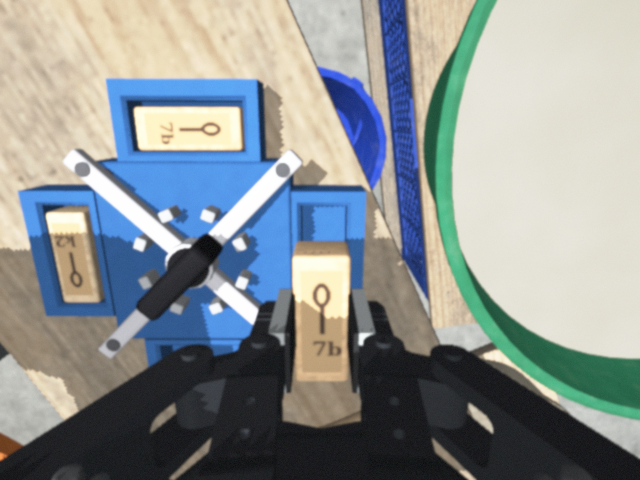

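Run:
```python
from h import *
for z in(-.3,-.2,-.1,0,.05,.1): print(z,ray("top",[[480,117],[470,213]],z)[:,:2].round(3).tolist(),ray("scene",[[490,318]],z)[:,:2].round(3))
```

```text
-0.3 [[0.847, -0.603], [0.577, -0.561]] [[ 1.054 -0.303]]
-0.2 [[0.81, -0.569], [0.562, -0.53]] [[ 0.932 -0.389]]
-0.1 [[0.773, -0.535], [0.547, -0.499]] [[ 0.809 -0.475]]
0 [[0.736, -0.501], [0.532, -0.469]] [[ 0.686 -0.562]]
0.05 [[0.718, -0.484], [0.525, -0.453]] [[ 0.625 -0.605]]
0.1 [[0.699, -0.467], [0.517, -0.438]] [[ 0.564 -0.648]]
```

The bucket rim triangulates to just below bench level and well clear. I insert and press the third stamp.

Emit:
arm_command --deltas '[[[-0.07, 0.09, 2], 0, -1], [[-0.07, 0.09, 4], 0, -1], [[-0.07, 0.09, 4.6], 0, -1], [[-0.07, 0.09, 5], 0, -1], [[-0.07, 0.09, 5.4], 0, -1], [[-0.07, 0.09, 5.8], 0, -1], [[-0.07, 0.09, 6.1], 0, -1], [[-0.07, 0.09, 6.2], 0, -1], [[-0.07, 0.09, 6.2], 0, -1], [[-0.07, 0.09, 6.2], 0, -1]]'

```text
time_s: 29.02
eef_pos: [0.5158, -0.3291, 0.0276]
eef_rot: [180.0, -0.0, 41.3]
contact_force: [0.4, -0.2, -0.5]
gripper_width: 0.236
```

Emit:
arm_command --deltas '[[[0, 0, 0], 0, -0.15], [[0, 0, 0], 0, -0.15], [[0, 0, 0], 0, -0.15], [[0, 0, 0], 0, -0.15], [[0, 0, -1.5], 0, -0.15], [[0, 0, -3], 0, -0.15], [[0, 0, -3], 0, -1], [[0, 0, -3], 0, -1], [[0, 0, -3], 0, -1], [[0, 0, -3], 0, -1], [[0, 0, -3], 0, -1], [[0, 0, -1.5], 0, -1], [[0, 0, -0.5], 0, -1], [[0, 0, 0], 0, -1], [[0, 0, 0.15], 0, -1], [[0, 0, 0.3], 0, -1], [[0, 0, 0.3], 0, -1]]'

```text
time_s: 30.43
eef_pos: [0.5157, -0.329, 0.0251]
eef_rot: [-180.0, 0.0, 41.3]
contact_force: [-2.7, 3.3, 8.6]
gripper_width: -0.004
```

Emit:
arm_command --deltas '[[[0, 0, -3], 0, -1], [[0, 0, -7], 0, -1], [[0, 0, -11], 0, -1], [[0, 0, -15], 0, -1], [[0, 0, -15], 0, -1], [[0, 0, -15], 0, -1], [[0, 0, -15], 0, -1]]'

```text
time_s: 31.02
eef_pos: [0.5154, -0.3288, 0.1734]
eef_rot: [-179.9, 0.0, 41.3]
contact_force: [0.6, -0.2, 0.6]
gripper_width: -0.003
```

Run:
```python
from h import *
tool([.469,-.274,.18],-3.8)
```

```text
shift cm [ 0.13 -7.18 -0.65] turn [np.float64(0.787), np.float64(-2.355)] z 0.1734 j6 5.2
```

Emit:
arm_command --deltas '[[[0.1, -3.6, -0.6], 0.1, 1], [[0.1, -7.2, -0.6], 0.2, 1], [[0.1, -7.2, -0.6], 0.3, 1], [[0.1, -7.2, -0.6], 0.42, 1], [[0.1, -7.2, -0.6], 0.54, 1], [[0.1, -7.2, -0.6], 0.66, 1], [[0.1, -7.2, -0.6], 0.787, 1], [[0.1, -7.2, -0.6], 0.787, 1], [[0.1, -7.2, -0.6], 0.787, 1], [[0.1, -7.2, -0.6], 0.787, 1]]'

```text
time_s: 31.85
eef_pos: [0.4687, -0.2741, 0.1794]
eef_rot: [-179.9, 0.1, -3.6]
contact_force: [-1.2, -1.1, 0.7]
gripper_width: 1.0
```

Run:
```python
from h import *
print([rec(k).round(4) for k in range(4)])
stamps("wrist","pics/w11.png");stamps("top");tool([.469,-.274,.0405],-3.8)
```

```text
[array([ 0.516 , -0.3277]), array([ 0.5226, -0.2261]), array([ 0.421 , -0.2195]), array([ 0.4144, -0.3211])]
stamp (328, 296, 72, 46) [ 0.3756 -0.3027] 81.6 [61.1 40.6]
stamp (235, 248, 58, 57) [ 0.4207 -0.2199] 41.6 [54.5 22.1]
stamp (357, 119, 67, 68) [ 0.5157 -0.3296] 41.8 [54.9 22.4]
stamp (224, 117, 67, 70) [ 0.523  -0.2276] -48.7 [55.  22.1]
shift cm [ 3.000e-02 -1.000e-02  1.394e+01] turn [np.float64(0.002), np.float64(-3.139)] z 0.1799 j6 51.0
```

View pics/w11.png

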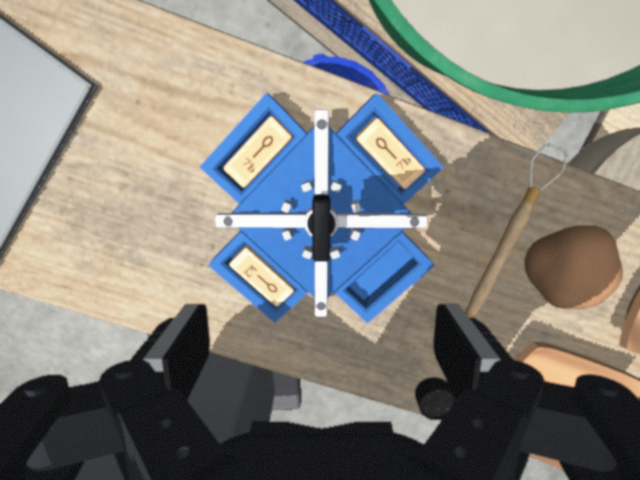

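All three stamps sit in their recesses at (258,150), (390,155) and (262,275), with sizes measuring 55×22 mm at z = 24. The tray looks empty in the part seen, and the bystanders are unmoved. Next I grip the knob.

Emit:
arm_command --deltas '[[[0, 0, 4], 0, 1], [[0, 0, 7], 0, 1], [[0, 0, 9.5], 0, 1], [[0, 0, 11.5], 0, 1], [[0, 0, 13], 0, 1], [[0, 0, 13.9], 0, 1], [[0, 0, 13.9], 0, 1], [[0, 0, 13.9], 0, -1], [[0, 0, 13.9], 0, -1], [[0, 0, 13.9], 0, -1], [[0, 0, 13.9], 0, -1], [[0, 0, 13.9], 0, -1], [[0, 0, 13.9], 0, -1], [[0, 0, 13.9], 0, -1], [[0, 0, 13.9], 0, -1], [[0, 0, 13.9], 0, -1], [[0, 0, 13.9], 0, -1], [[0, 0, 13.9], 0, -1]]'

```text
time_s: 33.45
eef_pos: [0.4691, -0.2739, 0.0418]
eef_rot: [-180.0, -0.0, -3.8]
contact_force: [-0.2, 3.6, 5.7]
gripper_width: 0.139
```

Emit:
arm_command --deltas '[[[0, 0, -0.3], 0, -1], [[0, 0, -0.6], 0, -1], [[0, 0, -0.9], 0, -1], [[0, 0, -1.2], 0, -1], [[0, 0, -1.5], 0, -1], [[0, 0, -1.8], 0, -1], [[0, 0, -2.0], 0, -1], [[0, 0, -2.0], 0, -1], [[0, 0, -2.0], 0, -1]]'

```text
time_s: 34.2
eef_pos: [0.469, -0.274, 0.0618]
eef_rot: [-180.0, -0.0, -3.8]
contact_force: [3.2, 4.8, -1.8]
gripper_width: 0.135
```

Run:
```python
from h import *
print(observe()['wrist_torque'])
a=camera_info("scene");im=capture("scene");np.save("s3.npy",im)
b=cv2.imread("pics/s1.png");c=cv2.resize(im[200:330,250:420],None,fx=4,fy=4,interpolation=cv2.INTER_CUBIC)[:,:,::-1]
# screws/arm brightness change vs s1 is not comparable (turned); print highest white row at arm tip
H=hsv(im);w=(H[...,1]<40)&(H[...,2]>120);ys,xs=np.nonzero(w[255:300,290:385]);print(ys.min()+255,xs.min()+290,xs.max()+290)
ci=a;R=lambda t,r,z:proj([.4687+r*np.cos(np.radians(t)),-.274+r*np.sin(np.radians(t)),z],ci)[0].round(0)
for lift in(0,.02):
    print(lift,[R(-3.8+90*k,.082,.0345+lift) for k in range(4)])
cv2.imwrite("pics/s3.png",c)
```

```text
[ 0.75089963 -0.45855943 -0.00304779]
255 292 384
0 [array([364., 265.]), array([318., 257.]), array([304., 281.]), array([353., 289.])]
0.02 [array([364., 257.]), array([318., 250.]), array([304., 273.]), array([354., 282.])]
```

Run:
```python
from h import *
H=hsv(np.load("s3.npy"))
for n,c,r in(("k2",307,266),("k3",350,272),("k0",361,250)): print(n,r,[tuple(int(v) for v in H[y,c]) for y in range(r,r+22)])
```

```text
k2 266 [(19, 76, 197), (17, 101, 180), (17, 100, 163), (16, 98, 149), (17, 92, 91), (16, 49, 68), (110, 11, 68), (120, 8, 101), (120, 7, 112), (120, 5, 102), (15, 16, 97), (18, 64, 96), (9, 22, 80), (107, 132, 85), (107, 172, 89), (107, 163, 91), (107, 168, 88), (107, 173, 90), (106, 173, 100), (107, 171, 100), (107, 172, 104), (106, 174, 110)]
k3 272 [(107, 173, 147), (106, 172, 126), (106, 165, 85), (106, 161, 84), (110, 69, 92), (112, 24, 119), (120, 8, 98), (120, 7, 77), (120, 5, 102), (120, 7, 107), (111, 18, 98), (108, 73, 91), (107, 144, 87), (106, 169, 86), (106, 172, 86), (106, 149, 82), (109, 75, 65), (111, 45, 57), (108, 117, 72), (107, 165, 91), (107, 163, 94), (107, 174, 88)]
k0 250 [(17, 57, 135), (18, 66, 135), (18, 69, 145), (17, 69, 148), (17, 69, 147), (18, 70, 143), (17, 60, 137), (16, 29, 113), (120, 9, 109), (120, 8, 135), (110, 8, 100), (18, 13, 102), (17, 48, 121), (18, 56, 137), (17, 58, 136), (18, 55, 135), (18, 53, 131), (17, 53, 135), (13, 29, 124), (110, 64, 123), (115, 45, 101), (116, 22, 80)]
```

The arm tips are at rows 273 and 258 in the scene view, matching the lifted prediction, so the clamp is up. I turn it back.

Emit:
arm_command --deltas '[[[0, 0, 0], 0.08, -1], [[0, 0, 0], 0.16, -1], [[0, 0, 0], 0.24, -1], [[0, 0, 0], 0.32, -1], [[0, 0, 0], 0.4, -1], [[0, 0, 0], 0.48, -1], [[0, 0, 0], 0.56, -1], [[0, 0, 0], 0.64, -1], [[0, 0, 0], 0.72, -1], [[0, 0, 0], 0.785, -1], [[0, 0, 0], 0.785, -1], [[0, 0, 0], 0.785, -1], [[0, 0, 0], 0.785, -1]]'

```text
time_s: 35.33
eef_pos: [0.4689, -0.2741, 0.0617]
eef_rot: [-180.0, 0.0, -48.6]
contact_force: [0.6, 5.2, 2.9]
gripper_width: 0.139
```

Emit:
arm_command --deltas '[[[0, 0, 0.3], 0, -1], [[0, 0, 0.6], 0, -1], [[0, 0, 0.9], 0, -1], [[0, 0, 1.2], 0, -1], [[0, 0, 1.5], 0, -1], [[0, 0, 1.8], 0, -1], [[0, 0, 2.0], 0, -1], [[0, 0, 2.1], 0, -1], [[0, 0, 2.1], 0, -1]]'

```text
time_s: 36.08
eef_pos: [0.469, -0.2742, 0.0418]
eef_rot: [-180.0, 0.0, -48.6]
contact_force: [-2.5, 7.5, 13.2]
gripper_width: 0.139
```

Back to the starting height with resistance. I'll release, then press the knob top with shut fingers to verify that it is home (top should be at 65 mm).

Emit:
arm_command --deltas '[[[0, 0, 0], 0, 1], [[0, 0, 0], 0, 1], [[0, 0, 0], 0, 1], [[0, 0, 0], 0, 1], [[0, 0, 0], 0, 1], [[0, 0, -2], 0, 1], [[0, 0, -5], 0, 1], [[0, 0, -5], 0, -1], [[0, 0, -5], 0, -1], [[0, 0, -5], 0, -1], [[0, 0, -5], 0, -1], [[0, 0, -5], 0, -1], [[0, 0, -5], 0, -1], [[0, 0, -5], 0, -1], [[0, 0, -3.5], 0, -1], [[0, 0, -2.8], 0, -1], [[0, 0, -2.5], 0, -1], [[0, 0, -2.3], 0, -1], [[0, 0, -2.2], 0, -1], [[0, 0, -2.2], 0, -1]]'

```text
time_s: 37.75
eef_pos: [0.469, -0.2742, 0.0647]
eef_rot: [180.0, -0.0, -48.7]
contact_force: [-9.1, 5.8, 25.1]
gripper_width: -0.001
```

Emit:
arm_command --deltas '[[[0, 0, -3], 0, 0], [[0, 0, -7], 0, 0], [[0, 0, -11], 0, 0], [[0, 0, -14], 0, 1], [[0, 0, -14], 0, 1], [[0, 0, -14], 0, 1]]'

```text
time_s: 38.25
eef_pos: [0.4693, -0.2746, 0.2036]
eef_rot: [-180.0, -0.2, -48.8]
contact_force: [0.6, -0.3, -0.5]
gripper_width: 0.848
```

Run:
```python
from h import *
ci=camera_info("wrist");im=capture("wrist");H=hsv(im);cv2.imwrite("pics/w12.png",im[:,:,::-1])
m=((H[...,1]<45)&(H[...,2]>110));m[:70]=0;m[320:]=0;m[:,:210]=0;m[:,430:]=0
for c in blobs(m,150): print('arm',cv2.boundingRect(c),rect(ray("wrist",c[:,0],.0345,ci)))
k=H[...,2]<55;k[:160]=0;k[270:]=0;k[:,:290]=0;k[:,350:]=0
for c in blobs(k,150): print('knob',cv2.boundingRect(c),rect(ray("wrist",c[:,0],.065,ci)))
w=((H[...,0]<30)&(H[...,1]>45)&(H[...,2]>120))
for c in blobs(w,200): print('wood',cv2.boundingRect(c),rect(ray("wrist",c[:,0],.025,ci)))
t=capture("top");cv2.imwrite("pics/t2.png",t[:,:,::-1])
t0=cv2.imread("pics/top0.png")[:,:,::-1];d=cv2.absdiff(t,t0).max(2)>60
for c in blobs(d,40): print('changed',cv2.boundingRect(c))
```

```text
arm (292, 252, 62, 53) (array([ 0.4306, -0.2316]), 41.2, array([54.5, 49.3]))
arm (210, 207, 160, 109) (array([ 0.4574, -0.1976]), 6.6, array([166. ,  60.7]))
arm (330, 198, 90, 36) (array([ 0.4382, -0.3049]), 52.3, array([74.6, 29.8]))
arm (223, 198, 91, 36) (array([ 0.4996, -0.2428]), 51.3, array([76. , 29.6]))
arm (302, 110, 57, 81) (array([ 0.5044, -0.3192]), -79.3, array([70. , 37.7]))
arm (210, 70, 162, 78) (array([ 0.5421, -0.321 ]), 39.0, array([125.7,  56.7]))
knob (311, 192, 22, 59) (array([ 0.4704, -0.2757]), -48.3, array([45.4, 15.9]))
wood (107, 440, 40, 26) (array([0.456 , 0.0553]), 66.9, array([54.9, 17.7]))
wood (327, 278, 26, 23) (array([ 0.4094, -0.2312]), 41.2, array([23.1, 21.9]))
wood (293, 278, 23, 23) (array([ 0.4338, -0.2098]), -48.8, array([21.9, 19.9]))
wood (227, 222, 27, 21) (array([ 0.5111, -0.2141]), 41.2, array([22.6, 18.2]))
wood (224, 179, 28, 30) (array([ 0.5335, -0.2395]), -48.8, array([24.8, 22.7]))
wood (290, 110, 68, 29) (array([ 0.5157, -0.3297]), 42.1, array([54.4, 21.7]))
wood (0, 97, 414, 323) (array([ 0.4954, -0.1504]), 67.0, array([325.2, 253.8]))
wood (81, 0, 559, 319) (array([ 0.4496, -0.3311]), 41.2, array([461.4, 262.1]))
changed (540, 451, 100, 29)
changed (297, 408, 28, 53)
changed (507, 387, 133, 80)
changed (142, 362, 62, 52)
changed (486, 353, 28, 10)
changed (525, 351, 17, 16)
changed (160, 346, 176, 115)
changed (0, 345, 196, 135)
changed (141, 343, 79, 25)
changed (609, 328, 24, 24)
changed (437, 275, 17, 23)
changed (274, 265, 42, 33)
changed (469, 258, 30, 31)
changed (314, 234, 26, 29)
changed (448, 233, 72, 74)
changed (215, 215, 20, 28)
changed (175, 187, 30, 18)
changed (326, 169, 152, 174)
changed (365, 168, 24, 23)
changed (415, 156, 62, 50)
changed (371, 151, 29, 21)
changed (212, 143, 13, 28)
changed (401, 141, 16, 27)
```

Run:
```python
from h import *
im=cv2.imread("pics/t2.png")[:,:,::-1];H=hsv(im);m=(H[...,0]<30)&(H[...,1]>60)&(H[...,2]>120)
tr=np.zeros(m.shape,np.uint8);cv2.fillConvexPoly(tr,np.array([[217,138],[288,196],[234,260],[163,198]]),1)
print('wood px in tray',(m&(tr>0)).sum())
hand_in()
```

```text
wood px in tray 0
the job is handed in; nothing more can be done
```

I opened the clamp, pressed all three stamps design up into recesses 0, 1 and 2, then closed and locked the clamp. I handed the job in after about 38 s of robot time.

- **Stamps:** before closing, all three measured 55 × 22 mm and lay within about 2 mm of their recess centres. Each was pressed down until the fingertips stopped at about 25 mm, which is the seated height. Recess 3 is empty because only three stamps were there, and the tray shows no wood left.
- **Clamp:** after closing, the wing lay at −48.3°, in line with the frame at −48.7°. The knob top stopped the shut fingers at 64.7 mm, against 65 mm expected when home, under about 25 N. The gripper was then withdrawn.
- **Displaced stamp:** the first stamp turned out to be about 20 mm off from where I had measured it, most likely knocked before the grasp. I set it back in the tray and regripped it centrally.
- **Not checked:** I had used all my picture views, so the final closed state was checked only by measurement. My last before/after image comparison also flagged areas around the clay lump and loop tool. I took these to be the arm and its shadow, since the robot never went near them and they looked unmoved in the last picture before closing. I did not confirm it.

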